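# Put the painting desk in order

## Robot

A 7-joint arm with a two-finger parallel gripper is mounted at the origin on the work surface. World frame = base frame: x ahead of the robot, y to its left, z up, the work surface at z = 0. Lengths are in m, angles in rad, forces in N, time in s.
With the tool pointing down it reaches from about 0.425 to 0.95 m from the base axis. Payload 4.7 kg.
Tool frame: the origin (TCP) lies between the finger pads; the fingertips stand 25 mm ahead of it and the grasp point (between the pads) lies 6 mm ahead of it; z points along the fingers, y is the line along which they close (so a half turn about z gives the same grasp; the last joint's range is limited). The gripper opens to 85 mm and grips with 20 to 120 N. Pads are 22 mm wide; open, the fingers measure 114 mm over their backs; the gripper's body (76 mm by 85 mm) begins 54 mm behind the grasp point. The pads swing forward as they close: fully open they stand 13 mm farther back than shut.
Start: joints at [-1.166, 0.469, -0.049, 1.532, 0.024, 1.141, -0.082], TCP at [0.284, 0.613, 0.256] pointing down, gripper open.
Joint ranges: [-2.59, 2.59], [-0.33, 1.99], [-1.39, 1.29], [0.1, 2.45], [-1.04, 4.18], [0.21, 1.99], [-2.66, 2.66]. Speed limits (rad/s): [2.57, 2.57, 3.14, 3.14, 3.14, 3.14, 3.14].

## Interface

Orientations are given as a 3x3 rotation matrix whose columns are the frame's x, y, z axes.
In Python, from rig import * gives the robot as it stands. Calls block until the motion is done:
- movep(position, orientation): joint-space move of the TCP to a pose.
- move_l(position, attitude=None, feed=0.15, until_force=None): straight line of the TCP; attitude=None keeps the orientation; feed is the mean speed in m/s. With until_force (N) it stops when the force on the tool has changed by that much, and returns True; else False.
- move_joints(angles): joint-space move.
- command_gripper(opening, newtons=None): finger opening in m; newtons is the grip in N (None keeps the last); returns when the fingers have stopped.
- sleep(seconds).
- inverse_kinematics(position, orientation): joint angles nearest the present ones, or None.
- sense(): the state.
- camera(name): name is "scene" or "top"; returns (picture, depth): 420x560x3 uint8, red, green, blue; 420x560 float32, m along the optical axis (not along the pixel's ray), 0 where there is no reading.
- camera_params(name): a dict with "K" (3x3 intrinsics, pixels), "dist" ([k1, k2, p1, p2, k3] as OpenCV has them; the pictures are not rectified), "position" and "rotation" of the camera in the world. Camera axes: x right, y down, z forward; pixel columns grow to the right and rows downward; lengths in m; the calibration is good to about 2 mm. A picture is of the moment at which its call begins. camera_params takes no time and is no camera call.
A pose or a line that the arm cannot do raises Unreachable and nothing moves.
- finish_job(): hands the job in; it is judged then, once.
The state is a dict: "time_s": time; "joint_pos": joint angles; "qd": joint speeds; "joint_efforts": joint torques, N m; "position": TCP position; "tcp_rot": TCP orientation; "wrist_force": force on the tool from outside, world axes, zero at the start; "ft_torque": the same for the moment, N m; "finger_gap": finger opening in m; "gripper_force": force on a finger pad.
Only numpy, scipy, OpenCV 4.12 (cv2) and the standard library are available. Lean on these libraries where they do the work, as an engineer would, in place of code of your own. Each camera call takes 0.05 s, during which the arm holds its last target. There are 200 camera calls.

## Task

Tidy up after a painting session: pull every paint marker out of the dark wooden block and stand it, cap up, in the desk pot of its own colour (orange cap in the orange pot, blue cap in the blue pot), and stand every small painted panel from the picture ledge upright on its bottom edge in a slot of the drying rack, about midway along the slot. Leave pots and rack standing upright on the desk, and do not knock over or shove the blue bottle or the flower vase.

Things in the scene. Friction and masses are not known exactly. Their poses are not given: they have to be found in the camera images.
- marker_orange1: a white paint marker with orange cap and orange band, straight round barrel 15 mm diameter, 140 mm long, 22 g; at the start it stands loosely, cap up, in one of the wells of the dark wooden block (may lean a few degrees). Origin: centre of its foot; z runs along the barrel to the cap. May be absent.
- marker_orange2: a white paint marker with orange cap and orange band, straight round barrel 15 mm diameter, 140 mm long, 22 g; at the start it stands loosely, cap up, in one of the wells of the dark wooden block (may lean a few degrees). Origin: centre of its foot; z runs along the barrel to the cap. May be absent.
- marker_blue1: a white paint marker with blue cap and blue band, straight round barrel 15 mm diameter, 140 mm long, 22 g; at the start it stands loosely, cap up, in one of the wells of the dark wooden block (may lean a few degrees). Origin: centre of its foot; z runs along the barrel to the cap. May be absent.
- marker_blue2: a white paint marker with blue cap and blue band, straight round barrel 15 mm diameter, 140 mm long, 22 g; at the start it stands loosely, cap up, in one of the wells of the dark wooden block (may lean a few degrees). Origin: centre of its foot; z runs along the barrel to the cap. May be absent.
- panel_a: painted panel, white frame 10 mm thick (its x), 60 mm wide (its y), 100 mm tall (its z), 45 g, painted with green hills under a blue sky with a yellow sun on its +x face; starts on the picture ledge, top leaning 0.35 rad back towards its own -x (towards the robot). Origin: centre of its bottom edge; z runs up the panel. Pinch it across its thickness near the top. May be absent.
- panel_b: painted panel, white frame 10 mm thick (its x), 60 mm wide (its y), 100 mm tall (its z), 45 g, painted with blue water under an orange sky with a red sun on its +x face; starts on the picture ledge, top leaning 0.35 rad back towards its own -x (towards the robot). Origin: centre of its bottom edge; z runs up the panel. Pinch it across its thickness near the top. May be absent.
- panel_c: painted panel, white frame 10 mm thick (its x), 60 mm wide (its y), 100 mm tall (its z), 45 g, painted with yellow field under a green sky with an orange sun on its +x face; starts on the picture ledge, top leaning 0.35 rad back towards its own -x (towards the robot). Origin: centre of its bottom edge; z runs up the panel. Pinch it across its thickness near the top. May be absent.
- block: fixed dark wooden marker block, 50 (x) by 210 (y) by 75 mm high; four square wells 22 mm wide and 70 mm deep (floor 5 mm above the desk) at x = 0, y = -75, -25, 25, 75 mm. Origin: centre of its underside, z up.
- ledge: fixed wooden picture ledge, 280 mm long (its y), base 100 mm deep and 12 mm high. Places for panels at y = -85, 0, 85 mm; a panel's bottom edge rests at x = 0, z = 35 mm. A back board behind it (-x side) covers its lowest 55 mm; the upper 45 mm is free on both faces. Seat and board are tilted 0.35 rad. Origin: centre of the underside, z up.
- pot_orange: orange plastic desk pot, loose, 0.4 kg, open on top, 94 (x) by 52 (y) by 85 mm high, walls and floor 5 mm; a full-height 5 mm wall across x = 0 makes two compartments about 39.5 by 42 mm, centred at x = -22.2 and +22.2 mm, y = 0. Origin: centre of its underside, z up. It can be pushed about.
- pot_blue: blue plastic desk pot, loose, 0.4 kg, open on top, 94 (x) by 52 (y) by 85 mm high, walls and floor 5 mm; a full-height 5 mm wall across x = 0 makes two compartments about 39.5 by 42 mm, centred at x = -22.2 and +22.2 mm, y = 0. Origin: centre of its underside, z up. It can be pushed about.
- rack: slotted rack, loose, 0.7 kg: white base 90 (x) by 150 (y) by 8 mm with wooden blocks 70 mm long (x), 35 mm high, leaving three slots 16 mm wide along x, centred at y = -48, 0, +48 mm; slot floor at z = 8 mm, block tops at z = 43 mm. A panel stands in a slot with its thickness along the rack's y. Origin: centre of its underside, z up.
- blue_bottle: bystander: dark blue glass bottle, 44 mm diameter, 130 mm high, loose. Origin: centre of its underside.
- flower_vase: bystander: white vase with orange and yellow flowers, 76 mm diameter, 175 mm high in all, loose. Origin: centre of its underside.
Not all that is in view belongs to the job. Of the things that look like the pot_blue, take the one that is farthest from the robot's base at the start.

How it is judged:
At the end, for the whole second after the job is handed in: Markers stand cap up in the pot of their colour (foot under 25 mm up, lean under 0.6 rad); panels stand right way up in rack slots (edge under 20 mm up, within 30 mm of mid-slot, lean under 0.3, twist under 0.35 rad); pots and rack upright within 0.1 rad; all at rest and released (x of marker_orange1 in the frame of pot_orange between -0.045 and 0.045 m and y of marker_orange1 in the frame of pot_orange between -0.026 and 0.026 m and z of marker_orange1 in the frame of pot_orange between -0.005 and 0.025 m and angle between each of marker_orange1, marker_orange2, marker_blue1, marker_blue2's own z axis and vertical below 0.6 rad and linear speed of each of marker_orange1, marker_orange2, marker_blue1, marker_blue2, panel_a, panel_b, panel_c below 0.03 m/s and x of marker_orange2 in the frame of pot_orange between -0.045 and 0.045 m and y of marker_orange2 in the frame of pot_orange between -0.026 and 0.026 m and z of marker_orange2 in the frame of pot_orange between -0.005 and 0.025 m and x of marker_blue1 in the frame of pot_blue between -0.045 and 0.045 m and y of marker_blue1 in the frame of pot_blue between -0.026 and 0.026 m and z of marker_blue1 in the frame of pot_blue between -0.005 and 0.025 m and x of marker_blue2 in the frame of pot_blue between -0.045 and 0.045 m and y of marker_blue2 in the frame of pot_blue between -0.026 and 0.026 m and z of marker_blue2 in the frame of pot_blue between -0.005 and 0.025 m and x of panel_a in the frame of rack between -0.03 and 0.03 m and y of panel_a in the frame of rack between -0.068 and 0.068 m and z of panel_a in the frame of rack between 0 and 0.02 m and angle between each of panel_a, panel_b, panel_c's own z axis and vertical below 0.3 rad and angle between the x axis of each of panel_a, panel_b, panel_c and the y axis of rack, either way round below 0.35 rad and x of panel_b in the frame of rack between -0.03 and 0.03 m and y of panel_b in the frame of rack between -0.068 and 0.068 m and z of panel_b in the frame of rack between 0 and 0.02 m and x of panel_c in the frame of rack between -0.03 and 0.03 m and y of panel_c in the frame of rack between -0.068 and 0.068 m and z of panel_c in the frame of rack between 0 and 0.02 m and angle between each of pot_orange, pot_blue, rack's own z axis and vertical below 0.1 rad); the robot touches nothing.
It fails at once if the blue bottle is knocked over (more than 0.6 rad) or shoved more than 60 mm (angle between blue_bottle's own z axis and vertical above 0.6 rad or distance of blue_bottle from where it was at the start of the episode above 0.06 m).
It fails at once if the flower vase is knocked over (more than 0.6 rad) or shoved more than 60 mm (angle between flower_vase's own z axis and vertical above 0.6 rad or distance of flower_vase from where it was at the start of the episode above 0.06 m).
Of marker_orange1, marker_orange2, marker_blue1, marker_blue2 only 3 to 4 are there at a start; the rules pass over those that are not, and their reading is None.
Of panel_a, panel_b, panel_c only 2 to 3 are there at a start; the rules pass over those that are not, and their reading is None.
At some moment in a run one of pot_orange, pot_blue, rack may be knocked a few centimetres aside while the robot is not near it.
It also fails if it takes over 208 s, if anything falls off the work surface, if the arm or the gripper's body presses on something with over 40 N, if the wrist force passes 120 N, or if a joint passes its speed limit or range.

## Working session

There is one attempt and no reset: what is moved stays moved. The work goes in short steps, each a Python script; the robot and the scene stay as the last script left them, time stands still between calls to the robot, and variables do not carry over. Pictures are saved under pics/ and viewed, at most 14 in all, crops included, and the job is handed in when it is done.

```bash
ls; mkdir -p pics
python3 - <<'E'
from rig import *
import cv2,numpy as np
for n in("scene","top"):
    p,d=camera(n); np.savez(f"pics/{n}0.npz",p=p,d=d); cv2.imwrite(f"pics/{n}0.png",p[:,:,::-1])
    c=camera_params(n); print(n,c, (d>0).mean())
s=sense(); print(s["position"],s["tcp_rot"],s["finger_gap"],s["time_s"])
E
```

```text
pics
scene {'K': array([[488.81253544,   0.        , 284.44259478],
       [  0.        , 488.81253544, 192.85830082],
       [  0.        ,   0.        ,   1.        ]]), 'dist': array([-0.03560676,  0.        ,  0.        ,  0.        ,  0.        ]), 'position': array([ 0.93805766, -0.61518168,  0.81611438]), 'rotation': array([[ 0.82594801,  0.4160771 , -0.38038102],
       [ 0.56356067, -0.59208292,  0.57605311],
       [ 0.01446541, -0.69015771, -0.7235144 ]])} 0.9960034013605442
top {'K': array([[382.13867684,   0.        , 280.77234769],
       [  0.        , 382.13867684, 213.65801364],
       [  0.        ,   0.        ,   1.        ]]), 'dist': array([-0.09165916,  0.        ,  0.        ,  0.        ,  0.        ]), 'position': array([0.45261982, 0.01183902, 1.04182563]), 'rotation': array([[ 0.01024004, -0.99618248,  0.08669261],
       [-0.99991605, -0.01088957, -0.0070227 ],
       [ 0.00793993, -0.08661342, -0.99621036]])} 0.9962074829931973
[0.2835062  0.61206768 0.25538921] [[-9.07384036e-01  4.20301995e-01 -6.67063246e-04]
 [ 4.20302521e-01  9.07382684e-01 -1.56694698e-03]
 [-5.33093037e-05 -1.70219104e-03 -9.99998550e-01]] 0.08510520182370637 0.1
```

View pics/scene0.png

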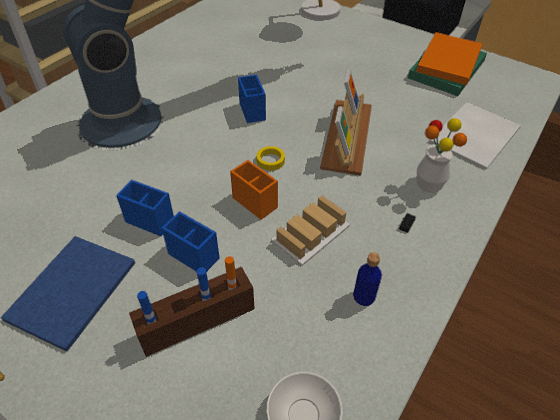

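View pics/top0.png

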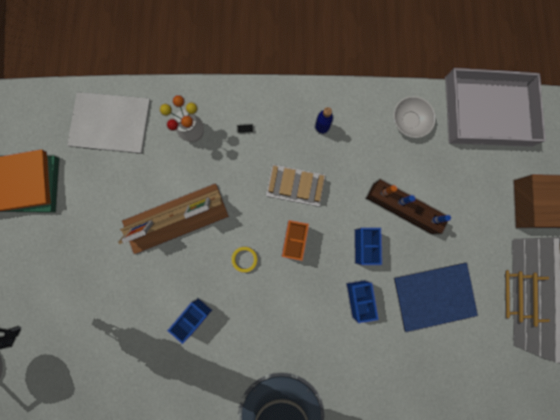

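The scene view shows 1 orange and 2 blue markers in the block (about (230,272), (203,283), (146,305)). There are 3 blue pot-like boxes, with panels on the ledge around (350,110). The top view shows blue pots at (368,245), (362,301) and (190,320), the orange pot at (296,240), the rack at (297,185), the block at (407,205) and the ledge at (175,218). Next I'll turn these into world positions.

```bash
cat > h.py <<'E'
from rig import *
import cv2, numpy as np
def rays(n,px):
    c=camera_params(n); q=cv2.undistortPoints(np.float64(px).reshape(-1,1,2),c["K"],c["dist"]).reshape(-1,2)
    return c["position"], np.c_[q,np.ones(len(q))], c["rotation"]
def plane(n,px,z):
    o,q,R=rays(n,px); v=q@R.T; return o+v*((z-o[2])/v[:,2])[:,None]
def cloud(n,d):
    h,w=d.shape; u,v=np.meshgrid(np.arange(w),np.arange(h))
    o,q,R=rays(n,np.c_[u.ravel(),v.ravel()]); P=(q*d.reshape(-1,1))@R.T+o
    P[d.ravel()<=0]=np.nan; return P.reshape(h,w,3)
def rect(P):
    (c,s,a)=cv2.minAreaRect(np.float32(P[:,:2]*1000)); 
    if s[0]<s[1]: s=s[::-1]; a+=90
    return np.array(c)/1000,np.array(s),(a+90)%180-90   # angle of long side, deg
def grab(n,tag=None):
    p,d=camera(n)
    if tag: cv2.imwrite(f"pics/{tag}.png",p[:,:,::-1])
    return p,d,cv2.cvtColor(p,cv2.COLOR_RGB2HSV),cloud(n,d)
def blobs(m,amin):
    k,l,st,ce=cv2.connectedComponentsWithStats(m.astype(np.uint8)); 
    return [(l==i) for i in range(1,k) if st[i,4]>=amin]
E
python3 - <<'E'
from h import *
for n in("top","scene"):
    z=np.load(f"pics/{n}0.npz");p,d=z["p"],z["d"];hsv=cv2.cvtColor(p,cv2.COLOR_RGB2HSV);W=cloud(n,d)
    H,S,V=[hsv[...,i].astype(int) for i in range(3)]; Z=W[...,2]
    blue=(H>100)&(H<125)&(S>120); org=(H>3)&(H<18)&(S>180)
    print(n)
    ws=(np.abs(W[...,1])<.6)&(W[...,0]>.15)&(W[...,0]<.9)
    for nm,m,a in(("potblue",blue&(Z>.065)&(Z<.1),15),("potor",org&(Z>.065)&(Z<.1),15),("capb",blue&(Z>.1),3),("capo",org&(Z>.1),3),
      ("block",(Z>.065)&(Z<.085)&(V<110)&~blue&~org,30),("rack",(Z>.036)&(Z<.05),20),("high",(Z>.085)&(Z<.2)&~blue,8)):
        for b in blobs(m&ws,a):
            P=W[b]; c,s,ang=rect(P); v,u=np.argwhere(b).mean(0)
            print(nm,b.sum(),"px",(int(u),int(v)),"c",c.round(3),"s",s.round(0),"a",round(ang,1),"z",P[:,2].min().round(3),P[:,2].max().round(3), "r",np.hypot(*c).round(3))
E
```

```text
top
potblue 147 px (323, 120) c [ 0.782 -0.105] s [37. 28.] a 64.1 z 0.065 0.1 r 0.789
potblue 323 px (369, 246) c [ 0.457 -0.222] s [91. 52.] a 0.8 z 0.065 0.09 r 0.508
potblue 383 px (364, 302) c [ 0.315 -0.206] s [93. 53.] a 10.1 z 0.065 0.089 r 0.377
potblue 320 px (187, 321) c [0.262 0.235] s [94. 50.] a -39.9 z 0.065 0.089 r 0.352
potor 116 px (298, 244) c [ 0.469 -0.031] s [87. 47.] a -10.1 z 0.067 0.09 r 0.47
capb 56 px (408, 198) c [ 0.571 -0.307] s [14. 11.] a 81.3 z 0.105 0.147 r 0.649
capb 59 px (443, 218) c [ 0.525 -0.394] s [13. 12.] a 65.0 z 0.1 0.148 r 0.656
capo 70 px (178, 100) c [0.801 0.257] s [21. 19.] a 48.0 z 0.154 0.165 r 0.841
capo 79 px (186, 121) c [0.745 0.231] s [21. 20.] a -80.8 z 0.159 0.176 r 0.78
capo 45 px (390, 188) c [ 0.595 -0.261] s [13. 10.] a 58.7 z 0.111 0.148 r 0.65
capo 5 px (133, 231) c [0.486 0.37 ] s [7. 3.] a 89.3 z 0.1 0.107 r 0.61
block 108 px (191, 129) c [0.761 0.245] s [61. 35.] a -50.5 z 0.065 0.085 r 0.799
block 1240 px (409, 206) c [ 0.562 -0.331] s [210.  52.] a 62.1 z 0.065 0.085 r 0.652
block 69 px (205, 203) c [0.559 0.203] s
[... 6227 characters left out ...]
74 0.249] s [90. 83.] a 24.7 z 0.085 0.176 r 0.813
high 136 px (257, 177) c [ 0.473 -0.03 ] s [92. 53.] a -10.8 z 0.085 0.09 r 0.474
high 11 px (240, 164) c [ 0.428 -0.017] s [16.  7.] a 75.8 z 0.085 0.089 r 0.429
high 8 px (232, 169) c [ 0.423 -0.04 ] s [13.  3.] a 74.4 z 0.085 0.087 r 0.425
high 169 px (373, 259) c [ 0.792 -0.106] s [28. 23.] a 10.0 z 0.087 0.133 r 0.799
high 238 px (229, 269) c [ 0.596 -0.263] s [16. 15.] a -12.7 z 0.085 0.148 r 0.652
high 30 px (204, 291) c [ 0.575 -0.31 ] s [15.  7.] a 38.1 z 0.085 0.099 r 0.654
high 12 px (148, 298) c [ 0.531 -0.388] s [5. 1.] a -43.9 z 0.115 0.144 r 0.658
high 41 px (149, 315) c [ 0.53  -0.397] s [14.  7.] a 58.8 z 0.086 0.099 r 0.663
```

Run:
```python
import cv2,numpy as np
t=cv2.imread("pics/top0.png");s=cv2.imread("pics/scene0.png")
a=cv2.resize(t[180:260,110:240],None,fx=4,fy=4,interpolation=2); b=cv2.resize(s[60:185,310:400],None,fx=3,fy=3,interpolation=2)
c=cv2.resize(t[170:240,360:460],None,fx=4,fy=4,interpolation=2)
o=np.zeros((600,800,3),np.uint8);o[:320,:520]=a;o[:375,522:792]=b;o[320:600,:400]=c
cv2.imwrite("pics/c1.png",o)
```

```text
(no output)
```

View pics/c1.png

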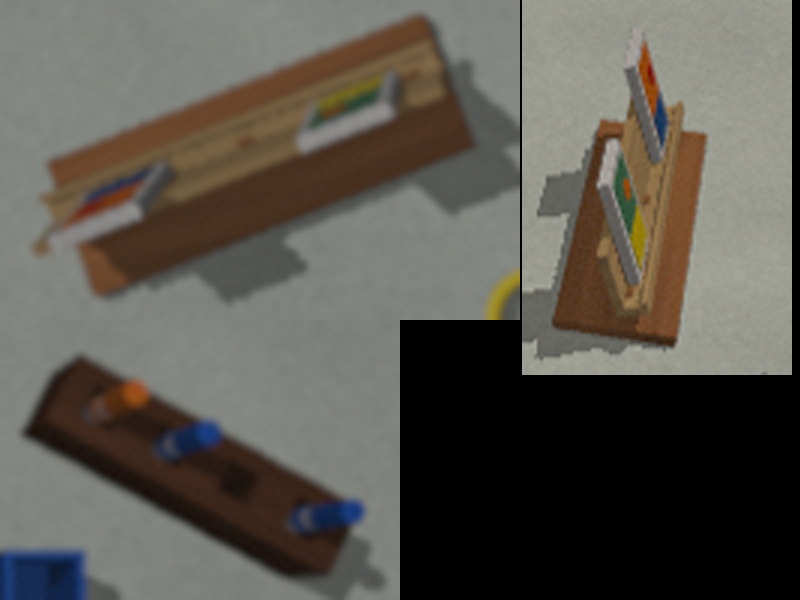

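Two panels are present: panel_b (orange sky) at the ledge's far-left place and panel_c (green sky) at its right place. The markers are one orange and two blue, and all block wells match them within a few millimetres. The blue pot to use is the one at (0.457,-0.222), r=0.508. Next I'll fit marker axes, panel tops and the ledge frame.

```bash
cat > loc.py <<'E'
from h import *
from scipy.optimize import least_squares
def views():
    out=[]
    for n in("top","scene"):
        out.append(grab(n))
    return out
def saved():
    out=[]
    for n in("top","scene"):
        z=np.load(f"pics/{n}0.npz"); out.append((z["p"],z["d"],cv2.cvtColor(z["p"],cv2.COLOR_RGB2HSV),cloud(n,z["d"])))
    return out
def near(W,c,r): return np.hypot(W[...,0]-c[0],W[...,1]-c[1])<r
def pot(vs,col,guess,r=.11):
    """centre and yaw of the pot rim nearest guess, from each view; accept only full size"""
    res=[]
    for p,d,hsv,W in vs:
        H,S,Z=hsv[...,0].astype(int),hsv[...,1].astype(int),W[...,2]
        m=((H>100)&(H<125)&(S>120) if col=="blue" else (H>3)&(H<18)&(S>160))&(Z>.070)&(Z<.093)&near(W,guess,r)
        m=cv2.morphologyEx(m.astype(np.uint8),cv2.MORPH_CLOSE,np.ones((3,3)))>0
        m&=(Z>.065)&(Z<.095)
        best=max(blobs(m,15),key=lambda b:b.sum(),default=None)
        if best is None: continue
        c,s,a=rect(W[best])
        if abs(s[0]-93)<9 and abs(s[1]-52)<8: res.append((c[0],c[1],a))
    return np.array(res)
def rack(vs,guess,r=.13):
    res=[]
    for p,d,hsv,W in vs:
        Z=W[...,2]; m=(Z>.038)&(Z<.0475)&near(W,guess,r)&(hsv[...,1]>60)
        if m.sum()<200: continue
        bl=[b for b in blobs(m,60)]
        bl=[rect(W[b]) for b in bl]; bl=[q for q in bl if abs(q[1][0]-70)<7]
        if len(bl)==4:
            c=np.mean([q[0] for q in bl],0); a=np.median([q[2] for q in bl]); res.append((*c,a))
    return np.array(res)
def marker(vs,guess):
    """axis of a standing marker: xy at z=.12 and slopes"""
    P=[]
    for p,d,hsv,W in vs:
        Z=W[...,2]; P.append(W[(Z>.085)&(Z<.136)&near(W,guess,.022)])
    P=np.vstack(P)
    f=lambda q:np.hypot(P[:,0]-q[0]-q[2]*(P[:,2]-.12),P[:,1]-q[1]-q[3]*(P[:,2]-.12))-.0075
    s=least_squares(f,[*guess,0,0],loss="soft_l1",f_scale=.001)
    return s.x,np.median(np.abs(s.fun)),len(P)
E
python3 - <<'E'
from loc import *
vs=saved()
print("blue",pot(vs,"blue",(.457,-.222)).round(4),"or",pot(vs,"or",(.47,-.03)).round(4),"rack",rack(vs,(.623,-.034)).round(4))
for g in((.596,-.263),(.573,-.307),(.527,-.395)): print(marker(vs,g))
for i,(p,d,hsv,W) in enumerate(vs):
    Z=W[...,2]
    m=(Z>.005)&(Z<.02)&near(W,(.53,.30),.16); b=max(blobs(m&(hsv[...,1]>90),20),key=lambda b:b.sum()); print("base",rect(W[m&(hsv[...,1]>90)]))
    for g in((.541,.217),(.481,.364)):
        for lo,hi in((.127,.14),(.1,.12)):
            P=W[(Z>lo)&(Z<hi)&near(W,g,.06)]; print(i,lo,len(P),rect(P) if len(P)>4 else "")
        P=W[(Z>.126)&(Z<.14)&near(W,g,.06)]; print(P.mean(0))
E
```

```text
blue [[ 0.4568 -0.2224  0.7524]
 [ 0.4569 -0.2211  0.1831]] or [[  0.47    -0.0313 -10.1085]
 [  0.4712  -0.0295 -10.5206]] rack [[  0.6219  -0.034  -10.6073]
 [  0.623   -0.0325 -10.4837]]
(array([ 0.5960849 , -0.26220403,  0.0053395 ,  0.00639465]), np.float64(0.0005225069319869761), 191)
(array([ 0.57234754, -0.30657321,  0.01051751, -0.00927386]), np.float64(0.0005989403511944152), 198)
(array([ 0.52609611, -0.39493892,  0.00631348,  0.00325492]), np.float64(0.0005056432812755706), 223)
base (array([0.52665472, 0.2932023 ]), array([275.98431396,  97.17929077]), -67.46296119689941)
0 0.127 80 (array([0.53581989, 0.20945488]), array([60.314991  , 10.64484215]), -65.62893867492676)
0 0.1 47 (array([0.5476922 , 0.21263776]), array([59.10862732, 12.78577423]), -74.1150894165039)
[0.53619668 0.20979728 0.12837754]
0 0.127 67 (array([0.47348495, 0.36093948]), array([59.21484375, 10.47657394]), -66.36849021911621)
0 0.1 52 (array([0.48402625, 0.36357648]), array([58.72642136, 14.90706539]), -74.54159545898438)
[0.47387126 0.36113492 0.12833605]
base (array([0.52735608, 0.29663858]), array([285.92507935,  98.92404175]), -67.74638175964355)
1 0.127 75 (array([0.53622357, 0.21388326]), array([60.61187363, 10.73183346]), -68.44476509094238)
1 0.1 94 (array([0.54786584, 0.21482193]), array([59.51203537, 17.29885101]), -77.03164768218994)
[0.53722438 0.21163518 0.12923247]
1 0.127 39 (array([0.4757619 , 0.36247879]), array([59.44034195,  9.00778961]), -67.11561965942383)
1 0.1 73 (array([0.48235849, 0.36368616]), array([60.0554657 , 18.07724762]), -72.39530563354492)
[0.47660819 0.36144226 0.12809327]
```

```bash
cat > act.py <<'E'
from loc import *
def frame(y,z):
    y=np.array(y,float); z=np.array(z,float)/np.linalg.norm(z); y-=z*(y@z); y/=np.linalg.norm(y)
    return np.c_[np.cross(y,z),y,z]
def pick(p,R):
    """of the two half-turn equivalents, the one nearer the present joints"""
    q0=np.array(sense()["joint_pos"]); best=None
    for F in(R,R@np.diag([-1,-1,1.])):
        q=inverse_kinematics(tcp(p,F),F)
        if q is not None:
            c=np.abs(np.array(q)-q0).max()+ (5 if abs(q[6])>2.5 else 0)
            if best is None or c<best[0]: best=(c,F)
    if best is None: raise RuntimeError("no ik")
    return best[1]
def tcp(p,R): return np.array(p)-.006*R[:,2]
def up(z,feed=.2):
    p=np.array(sense()["position"]); p[2]=z; move_l(p,feed=feed)
def rep(t):
    s=sense(); print(t,"t",round(s["time_s"],1),"pos",np.round(s["position"],4),"gap",round(s["finger_gap"],4),"gf",round(s["gripper_force"],1),"F",np.round(s["wrist_force"],1))
DOWN=np.array([0,0,-1.])
def panel_pick(T,yaw):
    Lx=np.array([np.cos(yaw),np.sin(yaw),0]); pz=-np.sin(.35)*Lx+np.cos(.35)*np.array([0,0,1])
    g=np.array(T)-.018*pz; a=g+.09*pz
    R=pick(a,frame(np.cos(.35)*Lx+np.array([0,0,np.sin(.35)]),-pz))
    command_gripper(.05,30); movep(tcp(a,R),R)
    print("contact",move_l(tcp(g,R),feed=.1,until_force=10)); rep("at")
    command_gripper(0,30); rep("grip")
    move_l(tcp(g+.10*pz,R),feed=.12); rep("lifted")
def panel_place(rk,slot,h=.082):
    x,y,a=rk; a=np.radians(a); X=np.array([np.cos(a),np.sin(a),0]); Y=np.array([-np.sin(a),np.cos(a),0])
    p=np.array([x,y,0])+slot*Y; hi=p+[0,0,.20]; lo=p+[0,0,.008+h-.003]
    R=pick(hi,frame(Y,DOWN)); movep(tcp(hi,R),R)
    print("contact",move_l(tcp(p+[0,0,.135],R),feed=.1,until_force=8), move_l(tcp(lo,R),feed=.05,until_force=6)); rep("down")
    command_gripper(.03); up(.25); rep("released")
E
python3 - <<'E'
from act import *
up(.32)
panel_pick((.4745,.3615,.129),np.radians(22.4))
vs=views(); print(rack(vs,(.6225,-.033)).round(4),pot(vs,"or",(.47,-.03)).round(4),pot(vs,"blue",(.457,-.222)).round(4))
cv2.imwrite("pics/t1.png",np.hstack([cv2.resize(v[0][:,:,::-1],(400,300)) for v in vs]))
E
```

```text
contact False
at t 3.3 pos [0.4785 0.3633 0.1183] gap 0.0502 gf 0.0 F [-0.4  0.8 -0.2]
grip t 3.7 pos [0.4784 0.3632 0.1183] gap 0.0093 gf 34.1 F [-1.1 -0.1  3.8]
lifted t 4.7 pos [0.4464 0.3497 0.211 ] gap 0.0099 gf 33.6 F [-1.   0.5 -0.5]
[[  0.622   -0.034  -10.748 ]
 [  0.6229  -0.033  -11.0318]] [[  0.4702  -0.0313 -10.0889]
 [  0.4713  -0.0297 -10.1645]] [[ 0.4569 -0.2226  0.5748]
 [ 0.4569 -0.221   0.3334]]
```

View pics/t1.png

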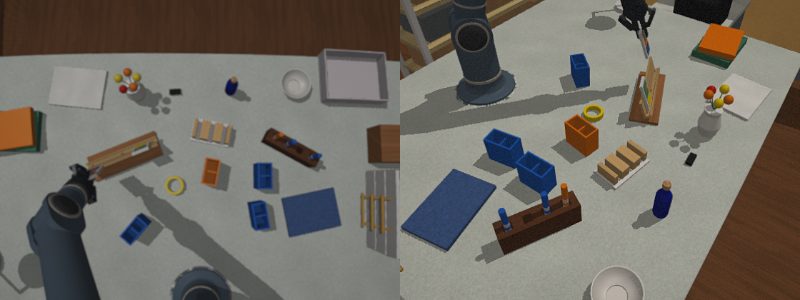

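The panel is held: gap is 9.9 mm and the ledge place at left is empty. Rack and pots haven't moved. I'll place it in the rack's -48 mm slot.

Run:
```python
from act import *
up(.30)
panel_place((.6225,-.0335,-10.8),-.048)
up(.32)
panel_pick((.536,.211,.129),np.radians(22.4)); up(.30)
vs=views(); print(rack(vs,(.6225,-.033)).round(4))
cv2.imwrite("pics/t2.png",np.hstack([cv2.resize(v[0][:,:,::-1],(400,300)) for v in vs]))
```

```text
contact False True
down t 8.8 pos [ 0.6129 -0.0805  0.0961] gap 0.0098 gf 34.6 F [ 0.3 -0.2  3.4]
released t 10.0 pos [ 0.6115 -0.0798  0.2488] gap 0.0301 gf 0.0 F [0.2 0.1 0.5]
contact False
at t 13.2 pos [0.5401 0.2126 0.1183] gap 0.0502 gf 0.0 F [0.9 0.4 0.4]
grip t 13.7 pos [0.54   0.2128 0.1183] gap 0.0095 gf 32.5 F [-1.8 -0.7  2.9]
lifted t 14.7 pos [0.5077 0.1994 0.211 ] gap 0.0096 gf 31.8 F [ 0.2  0.4 -1.6]
[[  0.622   -0.0344 -10.7455]]
```

View pics/t2.png

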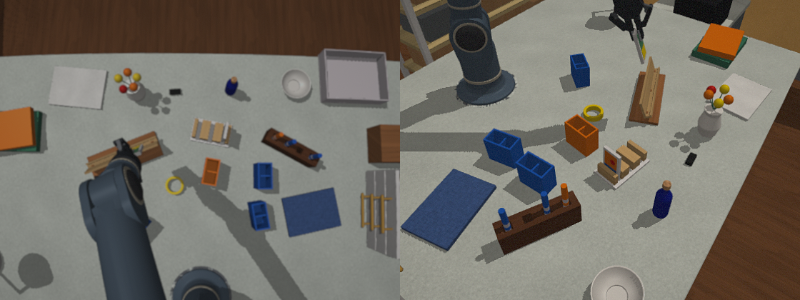

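Panel_b stands in the rack slot (scene inset (612,160)) and panel_c is in hand, with the rack unmoved. I'll place it in the +48 mm slot, then pick the orange marker.

```bash
cat >> act.py <<'E'
def marker_pick(xy):
    a=np.radians(-27.9); p=np.array([*xy,.12]); hi=p+[0,0,.12]
    R=pick(hi,frame([np.cos(a),np.sin(a),0],DOWN)); command_gripper(.05,30); movep(tcp(hi,R),R)
    print("contact",move_l(tcp(p,R),feed=.12,until_force=8)); command_gripper(0,30); rep("grip")
    move_l(tcp(p+[0,0,.17],R),feed=.15); rep("lifted")
def marker_place(pt,side):
    x,y,a=pt; a=np.radians(a); X=np.array([np.cos(a),np.sin(a),0]); Y=np.array([-np.sin(a),np.cos(a),0])
    p=np.array([x,y,0])+side*.0222*X; hi=p+[0,0,.28]
    R=pick(hi,frame(Y,DOWN)); movep(tcp(hi,R),R)
    print("contact",move_l(tcp(p+[0,0,.13],R),feed=.12,until_force=6),move_l(tcp(p+[0,0,.116],R),feed=.03,until_force=4)); rep("down")
    command_gripper(.035); up(.28); rep("released")
E
python3 - <<'E'
from act import *
panel_place((.622,-.034,-10.75),.048); up(.32)
marker_pick((.596,-.262))
vs=views(); print(rack(vs,(.6225,-.033)).round(4),pot(vs,"or",(.47,-.03)).round(4),pot(vs,"blue",(.457,-.222)).round(4))
cv2.imwrite("pics/t3.png",np.hstack([cv2.resize(v[0][:,:,::-1],(400,300)) for v in vs]))
E
```

```text
contact False True
down t 18.3 pos [0.6304 0.0132 0.0963] gap 0.0093 gf 32.7 F [-1.4  0.1  3.8]
released t 19.5 pos [0.6287 0.0138 0.2487] gap 0.0297 gf 0.0 F [-0.2 -0.7 -0.7]
contact False
grip t 23.4 pos [ 0.5964 -0.2622  0.1267] gap 0.0142 gf 29.4 F [0.4 0.5 2.4]
lifted t 24.7 pos [ 0.5955 -0.2616  0.2948] gap 0.0139 gf 29.2 F [ 0.2 -0.   0.6]
[[  0.6219  -0.0343 -10.808 ]] [[  0.47    -0.0313 -10.1437]
 [  0.4715  -0.0298  -9.1339]] [[ 0.4569 -0.2222  0.3395]
 [ 0.4564 -0.2211  0.5117]]
```

View pics/t3.png

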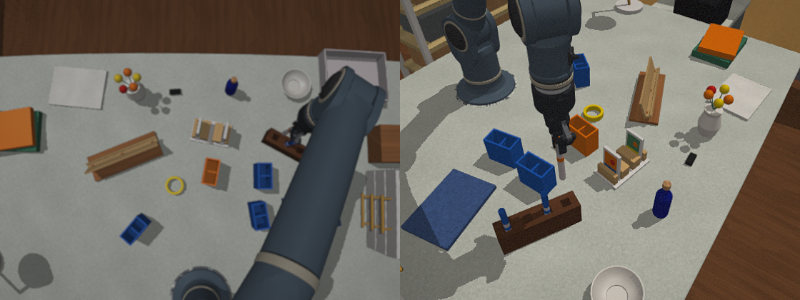

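Both panels stand in the rack (scene inset (610,160), (634,145)) and the orange marker is held (gap 14 mm). I'll place it, then pick the first blue marker.

Run:
```python
from act import *
marker_place((.4706,-.0306,-10.),+1)
vs=views(); print(marker(vs,(.5723,-.3066))[0].round(3),marker(vs,(.526,-.395))[0].round(3))
marker_pick((.5723,-.3066))
vs=views(); print(rack(vs,(.6225,-.033)).round(4),pot(vs,"or",(.47,-.03)).round(4),pot(vs,"blue",(.457,-.222)).round(4))
cv2.imwrite("pics/t4.png",np.hstack([cv2.resize(v[0][:,:,::-1],(400,300)) for v in vs]))
```

```text
contact False True
down t 27.8 pos [ 0.4927 -0.0344  0.1262] gap 0.0141 gf 29.4 F [-0.3 -0.7  2.1]
released t 29.0 pos [ 0.4913 -0.0344  0.2789] gap 0.0348 gf 0.0 F [-0.2  0.3 -0.6]
[ 0.573 -0.307  0.017 -0.011] [ 0.526 -0.395  0.009  0.009]
contact False
grip t 32.1 pos [ 0.5727 -0.3068  0.1266] gap 0.0141 gf 29.4 F [-0.5  0.2  3.8]
lifted t 33.4 pos [ 0.5719 -0.3062  0.2948] gap 0.0142 gf 29.2 F [-0.9  0.3 -0.6]
[[  0.622   -0.0344 -10.7971]] [[  0.47    -0.0314 -10.0723]
 [  0.4719  -0.029   -9.5651]] [[ 0.4569 -0.2224  0.5307]]
```

View pics/t4.png

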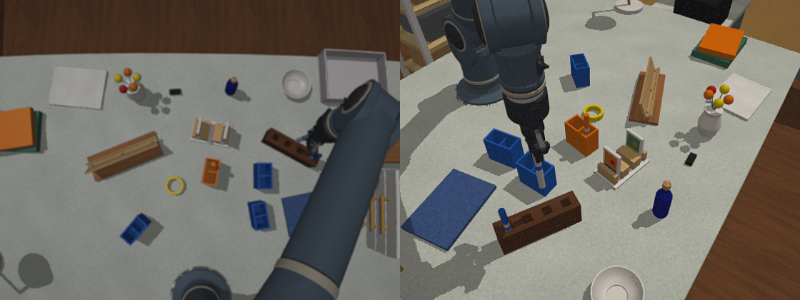

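The orange marker stands in its pot (scene inset (592,122)), a blue marker is held, and everything else is unmoved. I'll place it in the far compartment, then pick the last one.

Run:
```python
from act import *
marker_place((.4567,-.2217,.5),+1)
marker_pick((.5262,-.395))
vs=views(); print(rack(vs,(.6225,-.033)).round(4),pot(vs,"or",(.47,-.03)).round(4),pot(vs,"blue",(.457,-.222)).round(4))
cv2.imwrite("pics/t5.png",np.hstack([cv2.resize(v[0][:,:,::-1],(400,300)) for v in vs]))
```

```text
contact False True
down t 36.3 pos [ 0.4793 -0.2216  0.1262] gap 0.014 gf 29.3 F [-0.  -0.7  2.4]
released t 37.6 pos [ 0.478  -0.2206  0.2789] gap 0.0348 gf 0.0 F [-0.   0.4 -0.6]
contact False
grip t 40.6 pos [ 0.5265 -0.3952  0.1267] gap 0.0143 gf 29.2 F [-1.1  0.1  3.1]
lifted t 41.9 pos [ 0.5259 -0.3945  0.2948] gap 0.0142 gf 29.2 F [ 0.7 -0.3 -0.7]
[[  0.6218  -0.0344 -10.7867]] [[  0.47    -0.0313  -9.9835]
 [  0.4712  -0.0295 -10.3637]] [[ 0.4568 -0.2223  0.6503]
 [ 0.457  -0.2208 -0.1548]]
```

View pics/t5.png

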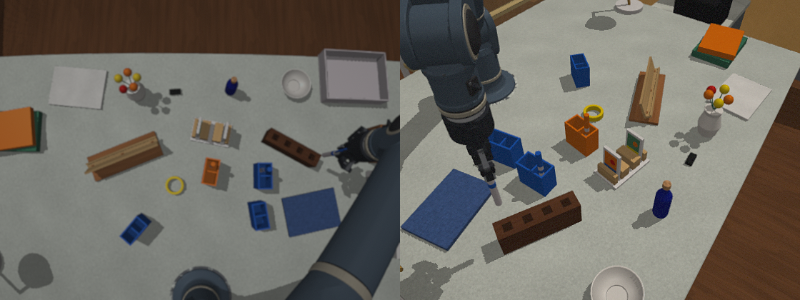

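The first blue marker stands upright in the blue pot (scene inset (537,165)), and the last marker is held. I'll place it in the near compartment, retreat and check.

Run:
```python
from act import *
marker_place((.4568,-.2216,.4),-1)
R=pick((.3,-.5,.35),frame([0,1,0],DOWN)); movep((.3,-.5,.35),R); sleep(1)
vs=views(); print(rack(vs,(.6225,-.033)).round(4),pot(vs,"or",(.47,-.03)).round(4),pot(vs,"blue",(.457,-.222)).round(4)); rep("end")
for g in((.4926,-.0345),(.479,-.2216),(.4346,-.2218)): print([np.round(q,4) for q in marker(vs,g)[:2]])
p=vs[1][0][:,:,::-1]; t=vs[0][0][:,:,::-1]
cv2.imwrite("pics/t6.png",np.hstack([cv2.resize(p[130:280,130:360],None,fx=1.9,fy=1.9),cv2.resize(t[140:290,240:430],None,fx=1.9,fy=1.9)]))
cv2.imwrite("pics/t7.png",p)
```

```text
contact False True
down t 45.0 pos [ 0.435  -0.2218  0.1262] gap 0.0141 gf 29.4 F [-0.3  0.1  2.2]
released t 46.3 pos [ 0.4338 -0.2209  0.279 ] gap 0.0348 gf 0.0 F [ 0.2 -0.5  0.6]
[[  0.622   -0.0345 -10.9348]] [[  0.47    -0.0312 -10.2259]
 [  0.4718  -0.0298  -9.8563]] [[ 0.4569 -0.2223  0.499 ]
 [ 0.4571 -0.2209  0.6162]]
end t 48.6 pos [ 0.3  -0.5   0.35] gap 0.0353 gf 0.0 F [-0.2  0.1  0.8]
[array([ 0.494 , -0.0325, -0.0137,  0.0049]), np.float64(0.0009)]
[array([ 0.478 , -0.2204, -0.0054,  0.0108]), np.float64(0.0008)]
[array([ 0.4334, -0.2203,  0.0356,  0.0328]), np.float64(0.0009)]
```

View pics/t6.png

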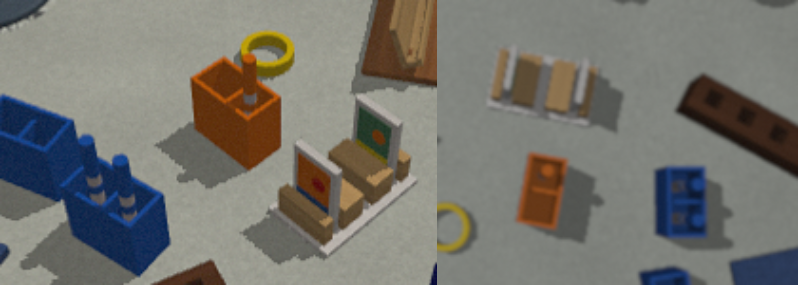

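All three markers stand upright in their own pots, both panels stand mid-slot in the rack, and the gripper is clear.

```bash
python3 -c "
from rig import *
print(finish_job())"
```

```text
the job is handed in; nothing more can be done
None
```

I handed the job in at about 49 s with the orange marker in the orange pot, both blue markers in the blue pot, and both panels upright mid-slot in the rack; the bottle and vase were not touched, and no verdict was returned.

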